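Set the tube shaker's knob to the yellow mark and pull it out to lock

ROBOT

A 6-joint arm with a two-finger parallel gripper is mounted at the origin on the work surface. World frame = base frame: x ahead of the robot, y to its left, z up, the work surface at z = 0. Lengths are in m, angles in degrees, forces in N, time in s.
With the tool pointing down it reaches from about 0.25 to 0.725 m from the base axis. Payload 9.7 kg.
Tool frame: the origin (TCP) lies midway between the tips of the shut fingers; the grasp point (between the pads) lies 19 mm behind it; z points along the fingers, y is the direction in which the jaws open and shut (so a half turn about z gives the same grasp; the last joint's range is limited). The gripper opens to 85 mm and grips with 20 to 120 N. Pads are 22 mm wide; open, the fingers measure 114 mm over their backs; the gripper's body (76 mm by 85 mm) begins 54 mm behind the grasp point. The pads swing forward as they close: fully open they stand 13 mm farther back than shut.
Start: joints at [-74.141, 4.979, 10.078, 95.1, 0, 90], TCP at [0.15, -0.529, 0.231] pointing down, gripper open.
Joint ranges: [-179.16, 179.16], [-48.56, 103.87], [-65.8, 70.77], [-126.05, 130.52], [-82.76, 87.17], [-180, 180]. Speed limits (degrees/s): [127.2, 127.2, 147.25, 180, 180, 180].

INTERFACE

Orientations are given as [roll, pitch, yaw] about the fixed x, y, z axes, in that order (R = Rz(yaw) Ry(pitch) Rx(roll)).
In Python, from workcell import bot, camera, recognise gives the robot as it stands. The module is installed in compiled form; this text tells all that it offers.
- The arm moves only by the tool apply_moves, never from a script. Its argument "targets" is one flat list of numbers, 7 for each row, row after row: the shift along the world's x, y, z in units of 30 mm (1.0 is 30 mm), then the turn, a rotation vector about the world's x, y, z in units of 6 degrees (1.0 is 6 degrees), then the opening, from 0 (shut) to 1 (fully open). A call has 1 to 5 rows; each row is the pose to reach, as a shift and turn from the pose commanded when the call began; what a row does not reach only later rows make up. A row lasts 1/10 s, in which the tool goes at most 50 mm and 8.59 degrees, less where a joint would pass 70% of its speed; a pose out of reach is approached as far as the arm can. A call with a gripper value outside its range is refused whole. The fingers move at their own pace and stop on an object; "newtons" is the grip in N (left out, the last holds). Time passes only in rows, so rows that repeat a pose let the fingers close. It gives the time, the measured TCP pose, the force and the opening at its end, in the units of the state.
- bot.get_obs(): the state, without advancing time (a new reading comes with each control period).
- camera(name): name is "scene" or "top" or "wrist"; returns a dict with "img" (480x640x3 uint8, red, green, blue), "intrinsics" (3x3 intrinsics, pixels), "origin" and "rotation" of the camera in the world. Camera axes: x right, y up, looking along -z (the intrinsics and any distortion apply to the point x, -y, -z); pixel columns grow to the right and rows downward; lengths in m; the calibration is good to about 2 mm. A picture is of the moment at which its call begins. There is no depth.
- bot.job_done(): hands the job in, once; it reports no verdict.
Trained networks look in the newest picture that a camera, given by its name, has taken for a name from the list of things; names that differ only in an ending like _2 or _b are one class to them, and where a whole thing is asked for, a point or a joint stands for the part that bears it (a point fixed in the world has none). Each returns a list of dicts, best first, with "conf" (0 to 1); they miss things now and then, are a little off and sometimes report something else, mostly with a low value. They report only what shows in the picture. A call takes as long as a camera call.
- recognise(query, camera): "box" ([left, top, right, bottom] in pixels, round what is visible of it).
The state is a dict: "time": time; "q": joint angles; "qd": joint speeds; "joint_efforts": joint torques, N m; "ee_pos": TCP position; "tcp_rot": TCP orientation; "wrist_force": force on the tool from outside, world axes, zero at the start; "torque": the same for the moment, N m; "opening": finger opening in m.
Only numpy, scipy, OpenCV 4.12 (cv2) and the standard library are available. Lean on these libraries where they do the work, as an engineer would, in place of code of your own. Each camera call takes 0.05 s, during which the arm holds its last target.

TASK

Turn the tube shaker's black knob from where it stands to the yellow mark on its dial, then pull it straight out (up) all the way so that it locks there, and let go. The lock's slot sits only roughly at the mark, so feel for it: pull lightly, and if the knob does not come out, keep the pull light and turn it slightly to and fro near the mark until it gives; never force it. Leave everything else on the bench as it is.

Things in the scene. Friction and masses are not known exactly. Their poses are not given: they have to be found in the camera images.
- shaker: Fixed tube shaker, x to its back. Origin on the bench under the knob. Slate-blue control deck in front: 130 mm (x) by 240 mm (y), centred on the origin, top 65 mm high; the knob stands in its middle. Behind it (x 65 to 265 mm) a grey drive with a yellow tube rack, 96 mm high, its tubes up to 124 mm (all part of the shaker).
- dial: Flat white ring, 94 mm diameter, 4 mm thick, fixed on the deck round the knob, at a new angle each time. Origin on the knob's axis at its underside. Marks at radius 31 to 45 mm: yellow along its own -x; seen from above, red 60 degrees clockwise of it, blue 60 anticlockwise. It carries the hidden lock plate: a slot for the knob's pin near each mark, up to about 9 degrees to either side of it.
- yellow_mark (a point): Point of the yellow mark at radius 30 mm from the knob's axis, 1 mm above the dial's face, directly under where the pointer's tip comes when the knob is at the mark.
- knob: Turning shaft with the knob it carries. Origin on the vertical axis, 70 mm above the bench; its -x is where the pointer points. Turns with 0.05 N m, stays where left. Starts 25 to 80 degrees anticlockwise (from above) of yellow: turn clockwise. With its pin in the slot it has 1.5 degrees of play each way; turned harder (0.45 N m) the plate slips round with it.
- knob_pull (a joint): How far the knob is pulled out (up), m: 0 in, 0.010 fully out (a stop). 3 N of friction holds it at any height. Away from a slot its pin meets the lock plate after 1 mm of lift; the plate gives like a spring of 3 N per mm (starting at 1.5 N) for 5 mm, and more than 12 N of the pin on it does damage. At the slot only the friction is felt. A green sleeve shows under the knob when out.
- knob_grip (a point): On the knob's axis at the height to grip, 101 mm above the bench when pushed in; rises with the knob. The black knob is a disc, 52 mm diameter, 7 mm thick, with an upright grip bar: 46 mm long (along the pointer), 14 mm thick, 36 mm tall. The point is 12 mm under the bar's top, 24 mm above the disc's top.
- pointer (a point): Tip of the white pointer on the rim of the knob's disc, 30 mm from the axis, at the -x end of the bar. A white line on the bar's top points the same way.
- vial_red: Bystander: small upright vial with red cap, 21 mm diameter, 50 mm tall, loose on the deck near its left (+y) end. Origin under its centre.
- vial_yellow: Bystander: the same with yellow cap, loose on the deck near its right (-y) end. Origin under its centre.
- tip_box: Bystander: white and blue pipette tip box, 120 x 85 x 65 mm. Origin under its centre.
- tube_rack: Bystander: yellow tube rack, 200 x 100 x 28 mm, tubes up to 56 mm high. Origin under its centre.
- reagent_bottle: Bystander: amber bottle with blue cap, 60 mm diameter, 130 mm tall. Origin under its centre.
- beaker: Bystander: glass beaker, 72 mm diameter, 85 mm tall. Origin under its centre.
- pipette: Bystander: grey hand pipette lying flat, 245 mm long, 20 mm wide, 18 mm high. Origin under its body.

How it is judged (in metres and radians):
On the way, in this order (a step that is already met when the one before it is completed fails the run):
1. the pointer has been turned to the yellow mark with the knob not yet out (horizontal distance between pointer and yellow_mark below 0.006 m and value of joint knob_pull below 0.0065 m), for 0.04 s.
2. the knob is pulled out at the yellow mark (horizontal distance between pointer and yellow_mark below 0.006 m and value of joint knob_pull above 0.008 m), for 0.2 s.
At the end, for the whole second after the job is handed in: The pointer is at the yellow mark (its tip within 6 mm of the mark point, seen from above) and the knob is pulled out and stays out (at least 8 of its 10 mm), released (all of step 2); the robot touches nothing.
It fails at once if the knob's pin is forced against the lock plate (more than 12 N) (contact force between knob and dial above 12 N).
It fails at once if a vial on the deck is moved more than 12 mm or tipped (distance of any of vial_red, vial_yellow from where it was at the start of the episode above 0.012 m or angle between any of vial_red, vial_yellow's own z axis and vertical above 0.35 rad).
It fails at once if a thing on the bench is moved more than 20 mm or tipped (distance of any of tip_box, tube_rack, reagent_bottle, beaker, pipette from where it was at the start of the episode above 0.02 m or angle between any of tip_box, tube_rack, reagent_bottle, beaker, pipette's own z axis and vertical above 0.35 rad).
It also fails if it takes over 72 s, if anything falls off the work surface, if the arm or the gripper's body presses on something with over 40 N, if the wrist force passes 120 N, or if a joint passes its speed limit or range.

## Working session

There is one attempt and no reset: what is moved stays moved. The work goes in short steps, Python scripts to look and compute and a tool call to move; the robot and the scene stay as the last step left them, time stands still between calls to the robot, and variables do not carry over. Pictures are saved under pics/ and viewed, and the job is handed in when it is done.

Besides the shell and the picture viewer there is one more tool, called by a JSON object that holds its "op" and its "data", one argument or row to a line. apply_moves: Moves the arm, as the interface text tells. Its arguments: {"type":"object","properties":{"targets":{"type":"array"},"newtons":{"type":"number"}},"required":["targets"]}

```bash
mkdir -p pics; cat > h.py <<'E'
import numpy as np,cv2
from workcell import bot,camera,recognise
def snap(n,tag):
    c=camera(n); cv2.imwrite(f'pics/{tag}.png',c['img'][:,:,::-1]); 
    np.savez(f'pics/{tag}.npz',**{k:np.array(v) for k,v in c.items()}); return c
def ray(c,u,v):
    K=np.array(c['intrinsics']);p=np.linalg.inv(K)@[u,v,1]; d=np.array(c['rotation'])@[p[0],-p[1],-p[2]]
    return np.array(c['origin']),d/np.linalg.norm(d)
def onz(c,u,v,z):
    o,d=ray(c,u,v); return o+d*(z-o[2])/d[2]
def tri(c1,p1,c2,p2):
    A=[];b=[]
    for c,p in((c1,p1),(c2,p2)):
        o,d=ray(c,*p);M=np.eye(3)-np.outer(d,d);A.append(M);b.append(M@o)
    return np.linalg.lstsq(np.vstack(A),np.hstack(b),rcond=None)[0]
E
python3 - <<'E'
from h import *
for n in('scene','top','wrist'):
    c=snap(n,n+'0'); print(n,list(c),np.round(c['origin'],3),c['intrinsics'])
    for q in('shaker','knob','dial','vial_red','vial_yellow','pointer'):
        print(q,[(np.round(r['box']),round(r['conf'],2)) for r in recognise(q,n)][:2])
print(bot.get_obs())
E
```

```text
scene ['img', 'intrinsics', 'origin', 'rotation'] [ 1.073 -0.392  0.872] [[498.61687788   0.         322.08391984]
 [  0.         498.61687788 245.83962992]
 [  0.           0.           1.        ]]
shaker [(array([265., 251., 462., 432.]), 0.86)]
knob [(array([315., 273., 340., 299.]), 0.81)]
dial [(array([305., 277., 351., 309.]), 0.69)]
vial_red [(array([359., 244., 364., 267.]), 0.7), (array([485., 213., 524., 266.]), 0.54)]
vial_yellow [(array([294., 300., 306., 327.]), 0.73)]
pointer [(array([316., 268., 338., 297.]), 0.69)]
top ['img', 'intrinsics', 'origin', 'rotation'] [ 0.347 -0.01   1.02 ] [[460.56317431   0.         304.94286892]
 [  0.         460.56317431 241.23037893]
 [  0.           0.           1.        ]]
shaker [(array([257., 103., 382., 262.]), 0.63)]
knob [(array([312., 212., 336., 238.]), 0.76)]
dial [(array([301., 200., 346., 243.]), 0.76), (array([314., 208., 334., 238.]), 0.68)]
vial_red []
vial_yellow [(array([363., 195., 370., 210.]), 0.63)]
pointer [(array([311., 208., 339., 233.]), 0.83), (array([114., 291., 216., 344.]), 0.25)]
wrist ['img', 'intrinsi
[... 192 characters left out ...]
[]
dial []
vial_red []
vial_yellow []
pointer []
{'time': 1.05, 'q': array([-7.41422672e+01,  4.97879718e+00,  1.00785948e+01,  9.50966609e+01,
       -8.61963228e-04,  9.00017236e+01]), 'qd': array([-0.02816891,  0.02099658,  0.05270408,  0.02123253,  0.0012602 ,
        0.01952294]), 'joint_efforts': array([-2.05604658e-03, -5.20120025e+01,  4.64852715e+01,  1.78369311e-03,
       -7.10140239e-05,  1.65420897e-05]), 'ee_pos': array([ 0.15028868, -0.52908921,  0.23128854]), 'tcp_rot': array([1.79996863e+02, 8.61868866e-04, 1.58560092e+01]), 'wrist_force': array([ 0.32196183,  1.14062281, -0.23451937]), 'torque': array([ 0.02071181,  0.01632692, -0.06983193]), 'opening': 0.08534094831641459}
```

```bash
python3 - <<'E'
from h import *
a=cv2.imread('pics/top0.png')[150:290,230:420]; cv2.imwrite('pics/top0z.png',cv2.resize(a,None,fx=4,fy=4,interpolation=cv2.INTER_CUBIC))
a=cv2.imread('pics/scene0.png')[230:350,250:400]; cv2.imwrite('pics/scene0z.png',cv2.resize(a,None,fx=5,fy=5,interpolation=cv2.INTER_CUBIC))
E
```

```text
(no output)
```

View pics/top0.png

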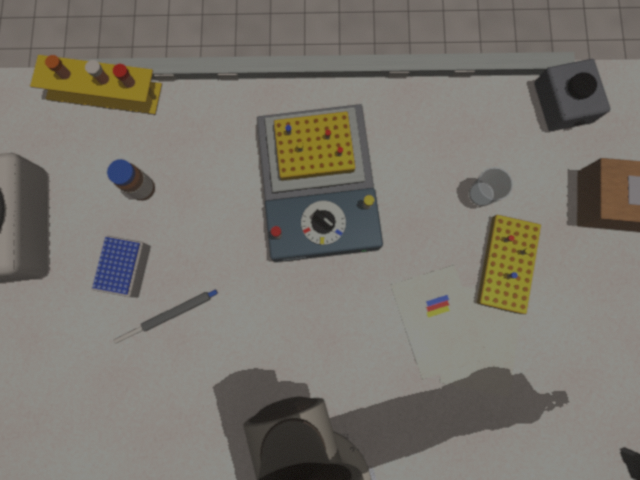

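```bash
sleep 1
```

```text
(no output)
```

View pics/scene0.png

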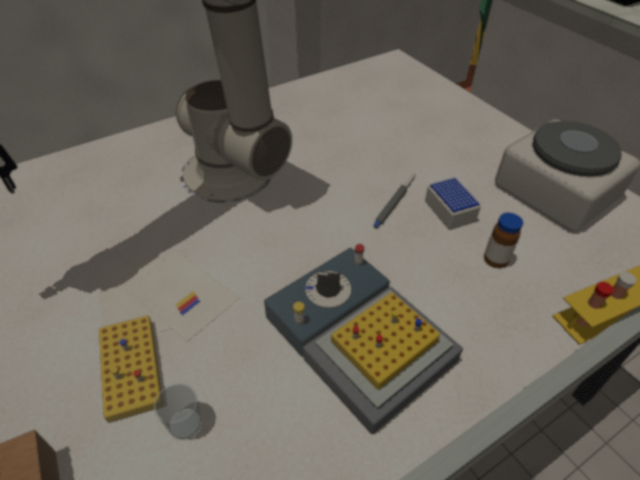

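View pics/top0z.png

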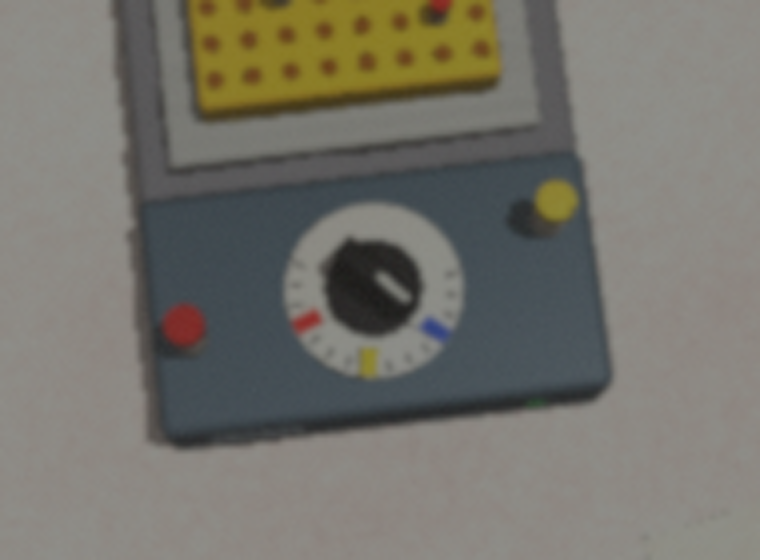

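View pics/scene0z.png

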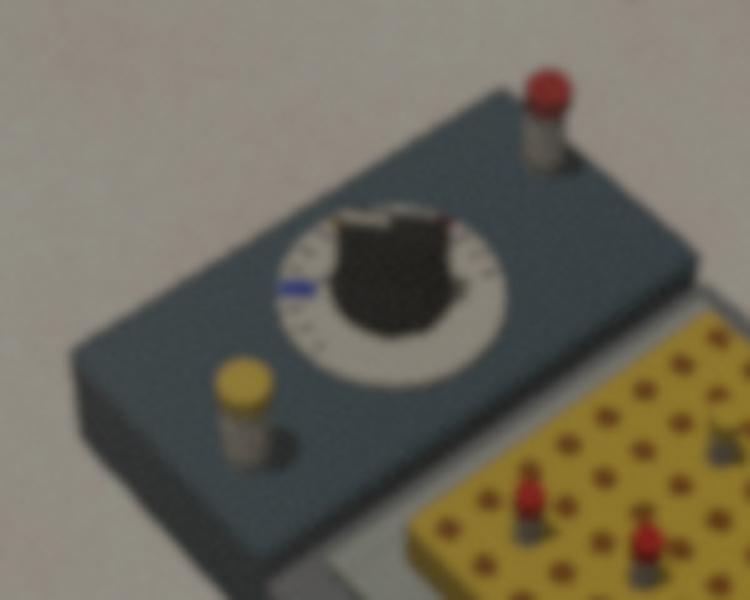

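The top view shows the dial centred at about px (323,222). The yellow mark is at (322,240), towards the robot, and the blue mark at (339,232). The pointer and white line point lower-right, near blue, and the two vials stand at the deck's ends. Next I compute coarse positions.

```bash
python3 - <<'E'
from h import *
t=dict(np.load('pics/top0.npz'));s=dict(np.load('pics/scene0.npz'))
Z=lambda x,y:(230+x/4-.375,150+y/4-.375)
S=lambda x,y:(250+x/5-.4,230+y/5-.4)
print('dial',onz(t,*Z(374,290),.069),'yel',onz(t,*Z(370,362),.069),'blue',onz(t,*Z(436,329),.069))
print('dial scene',onz(s,*S(392,295),.069), 'tri',tri(t,Z(374,290),s,S(392,295)))
print('blue tri',tri(t,Z(436,329),s,S(297,289)))
print('redcap tri',tri(t,Z(184,325),s,S(548,88)),'yelcap',tri(t,Z(556,201),s,S(244,380)))
a,b=onz(t,*Z(380,275),.113),onz(t,*Z(409,302),.113);print('line',a,b,np.degrees(np.arctan2(*(b-a)[[1,0]])))
w=dict(np.load('pics/wrist0.npz'));print(w['rotation'],w['origin'])
print(bot.get_obs()['time'])
E
```

```text
Traceback (most recent call last):
  File "h.py", line 10, in onz
    o,d=ray(c,u,v); return o+d*(z-o[2])/d[2]
                                        ~^^^
IndexError: invalid index to scalar variable.
```

View pics/wrist0.png

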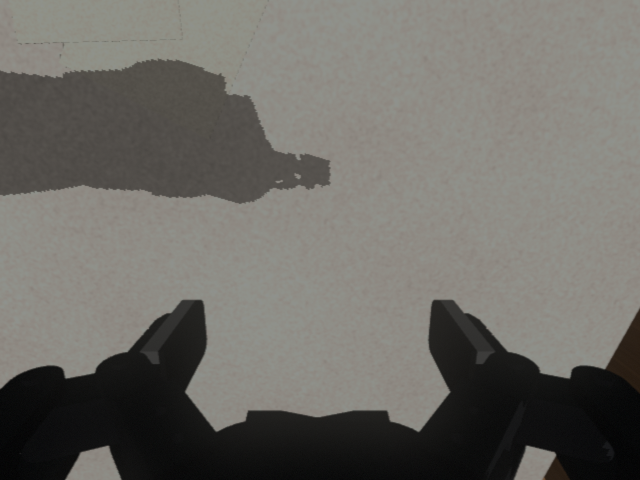

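```bash
python3 - <<'E'
from h import *
for n in('top','scene','wrist'): print(np.load(f'pics/{n}0.npz')['rotation'])
E
```

```text
[  9.40035642   1.52754969 -89.94239513]
[43.59805455 -0.8559608  56.94803293]
[-15.91372074   0.10411502 -74.15622058]
```

```bash
sed -i 's/^def ray/from scipy.spatial.transform import Rotation as Ro\ndef ray/; s/np.array(c\[.rotation.\])@\[p/Ro.from_euler("xyz",c["rotation"],degrees=True).as_matrix()@[p/' h.py; python3 - <<'E'
from h import *
t=dict(np.load('pics/top0.npz'));s=dict(np.load('pics/scene0.npz'))
Z=lambda x,y:(230+x/4-.375,150+y/4-.375)
S=lambda x,y:(250+x/5-.4,230+y/5-.4)
print('dial',onz(t,*Z(374,290),.069),'yel',onz(t,*Z(370,362),.069),'blue',onz(t,*Z(436,329),.069))
print('dial scene',onz(s,*S(392,295),.069), 'tri',tri(t,Z(374,290),s,S(392,295)))
print('blue tri',tri(t,Z(436,329),s,S(297,289)))
print('redcap tri',tri(t,Z(184,325),s,S(548,88)),'yelcap',tri(t,Z(556,201),s,S(244,380)))
a,b=onz(t,*Z(380,275),.113),onz(t,*Z(409,302),.113);print('line',a,b,np.degrees(np.arctan2(*(b-a)[[1,0]])))
print(bot.get_obs()['time'])
E
```

```text
dial [ 0.5450547  -0.02266853  0.069     ] yel [ 0.50663984 -0.02036944  0.069     ] blue [ 0.52405211 -0.05501689  0.069     ]
dial scene [ 0.54748633 -0.0211763   0.069     ] tri [ 0.54598307 -0.02161231  0.06750252]
blue tri [ 0.52432901 -0.05401016  0.07031168]
redcap tri [0.51880394 0.07403337 0.11332955] yelcap [ 0.58131751 -0.11292576  0.1149561 ]
line [ 0.54356786 -0.0251339   0.113     ] [ 0.52967103 -0.03957206  0.113     ] -133.90550511849324
1.05
```

The dial is at about (0.546, -0.022, 0.068). That agrees between views and with the text, and the vial caps triangulate to 0.113–0.115 (expected 0.115). The pointer is at about -134°, yellow at about 177°, so the turn is about 49° clockwise. I move the wrist camera above the knob with yaw along the bar (about 46°).

{"op": "apply_moves", "data": {
  "targets": [1,1.28,0,0,0,0.4,1,2,2.56,0,0,0,0.8,1,3,3.84,0,0,0,1.2,1,4,5.12,0,0,0,1.6,1,5,6.4,0,0,0,2,1]
}}

```text
time: 1.55
ee_pos: [0.301, -0.3354, 0.2314]
tcp_rot: [180.0, -0.0, 27.9]
wrist_force: [0.6, -0.8, -0.3]
opening: 0.0852
```

{"op": "apply_moves", "data": {
  "targets": [1,1.28,0,0,0,0.4,1,2,2.56,0,0,0,0.8,1,3,3.84,0,0,0,1.2,1,4,5.12,0,0,0,1.6,1,5,6.4,0,0,0,2,1]
}}

```text
time: 2.05
ee_pos: [0.4512, -0.1432, 0.2316]
tcp_rot: [180.0, -0.0, 40.0]
wrist_force: [0.6, -0.9, 0.1]
opening: 0.0852
```

{"op": "apply_moves", "data": {
  "targets": [1.1,1.37,-0.3,0,0,0.4,1,2.2,2.74,-0.7,0,0,0.8,1,3.2,4.1,-1,0,0,1,1,3.2,4.1,-1,0,0,1,1]
}}

```text
time: 2.45
ee_pos: [0.5478, -0.0183, 0.1992]
tcp_rot: [-179.9, 0.0, 46.1]
wrist_force: [-0.4, -0.5, 0.3]
opening: 0.0855
```

```bash
python3 - <<'E'
from h import *
c=snap('wrist','wrist1');o=bot.get_obs();print(o['ee_pos'],o['tcp_rot'],c['origin'],c['rotation'],o['time'],o['wrist_force'],o['torque'])
E
```

```text
[ 0.54742029 -0.01908472  0.1995352 ] [-1.79892419e+02  6.01465911e-02  4.60714653e+01] [0.59645376 0.03274434 0.34058749] [-15.89359633   0.24204646 -43.89544052] 2.5 [-0.35754436  0.15764711 -1.17719883] [ 0.05495687  0.0068539  -0.04339238]
```

View pics/wrist1.png

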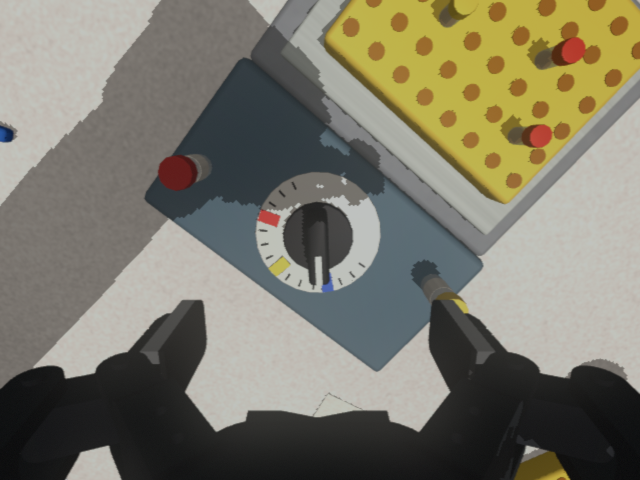

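Dial is centred near (318,233), yellow mark at (280,266), red at (269,217), and blue partly hidden under the pointer at (326,284). The bar lies vertical in the picture, so the yaw is nearly aligned. Measuring finely now.

```bash
python3 - <<'E'
from h import *
a=cv2.imread('pics/wrist1.png')
crop=a[160:305,240:400]; cv2.imwrite('pics/w1z.png',cv2.resize(crop,None,fx=4,fy=4,interpolation=cv2.INTER_CUBIC))
c=dict(np.load('pics/wrist1.npz'))
hsv=cv2.cvtColor(a,cv2.COLOR_BGR2HSV)
m=np.zeros(a.shape[:2],np.uint8); m[160:305,240:400]=1
def blob(lo,hi):
    k=cv2.inRange(hsv,lo,hi)*m; n,l,st,ce=cv2.connectedComponentsWithStats(k); i=1+np.argmax(st[1:,4]); return ce[i],st[i]
for n,lo,hi in(('yel',(22,120,90),(35,255,255)),('red',(0,120,90),(8,255,255)),('blue',(105,150,90),(130,255,255))):
    ce,st=blob(lo,hi); print(n,ce,st,onz(c,*ce,.069))
E
```

```text
yel [279. 266.] [269 257  21  19 189] [ 0.5062777  -0.01713938  0.069     ]
red [268.50678733 217.70588235] [258 210  22  17 221] [0.52768845 0.01478234 0.069     ]Traceback (most recent call last):
  File "<stdin>", line 10, in <module>
  File "<stdin>", line 8, in blob
    return _wrapfunc(a, 'argmax', axis=axis, out=out, **kwds)
    return bound(*args, **kwds)
ValueError: attempt to get argmax of an empty sequence
```

View pics/w1z.png

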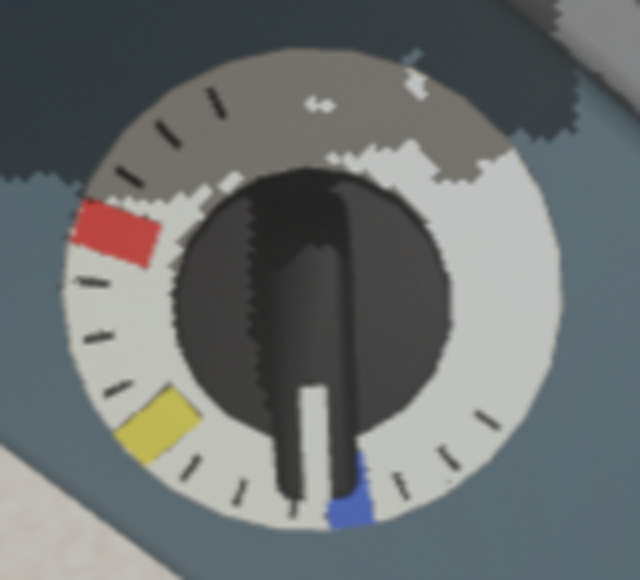

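```bash
python3 - <<'E'
from h import *
c=dict(np.load('pics/wrist1.npz'))
Z=lambda x,y:(240+(x+.5)/4-.5,160+(y+.5)/4-.5)
P=np.array([onz(c,*Z(*p),.069) for p in[(65,300),(315,48),(558,260),(561,310),(540,385),(480,465),(400,515),(320,530),(150,465),(115,430),(80,365)]])[:,:2]
A=np.c_[2*P,np.ones(len(P))];s=np.linalg.lstsq(A,(P**2).sum(1),rcond=None)[0];r=np.sqrt(s[2]+s[0]**2+s[1]**2)
print('centre',s[:2],'r',r,'res',np.abs(np.linalg.norm(P-s[:2],axis=1)-r).max())
ang=lambda v:np.degrees(np.arctan2(v[1],v[0]))
for n,p in(('yel',(158,424)),('red',(117,235))):
    q=onz(c,*Z(*p),.069)[:2]-s[:2];print(n,ang(q),np.linalg.norm(q))
a=onz(c,*Z(313,387),.113);b=onz(c,*Z(316,499),.113);print('line',a,b,ang((b-a)[:2]),'bar end r',np.linalg.norm((b-a)[:2]),np.linalg.norm(b[:2]-s[:2]),ang(b[:2]-s[:2]))
# bar end mid vs circle: known height triangulation w/ top
t=dict(np.load('pics/top0.npz'))
print('line end tri',tri(c,Z(316,499),t,(230+409/4-.375,150+302/4-.375)))
print('yel tri',tri(c,Z(158,424),t,(230+370/4-.375,150+362/4-.375)))
E
```

```text
centre [ 0.54520145 -0.01981741] r 0.04625577933596898 res 0.0004710940206586328
yel 175.81746979465052 0.0387403340386318
red 117.43419056052234 0.038374535152619293
line [ 0.54341163 -0.0216478   0.113     ] [ 0.53045872 -0.03582859  0.113     ] -132.40896297257612 bar end r 0.01920606131135149 0.02176479314810273 -132.6381521890598
line end tri [ 0.52982772 -0.03845313  0.10863644]
yel tri [ 0.50642038 -0.01887496  0.06709087]
```

{"op": "apply_moves", "data": {
  "targets": [0,0,-0.8,0,0,0.23,0.8,0,0,-1.5,0,0,0.23,0.8,0,0,-2,0,0,0.23,0.8,0,0,-2,0,0,0.23,0.8,0,0,-2,0,0,0.23,0.8]
}}

```text
time: 3.0
ee_pos: [0.5462, -0.0226, 0.1421]
tcp_rot: [180.0, -0.0, 47.2]
wrist_force: [-0.3, -0.2, 1.8]
opening: 0.0683
```

```bash
python3 - <<'E'
from h import *
c=snap('wrist','wrist2');o=bot.get_obs();print(o['ee_pos'],o['tcp_rot'],c['origin'],c['rotation'],o['time'],o['wrist_force'],o['torque'],o['opening'])
E
```

```text
[ 0.54653254 -0.02252365  0.14254469] [ 1.79935607e+02 -5.10793240e-02  4.71972238e+01] [0.59350826 0.02943721 0.28353937] [-15.83248417   0.1026071  -42.82549707] 3.05 [-0.00336995  0.14924436 -0.32807068] [ 0.04608194 -0.00706381 -0.04301686] 0.06838011055884495
```

View pics/wrist2.png

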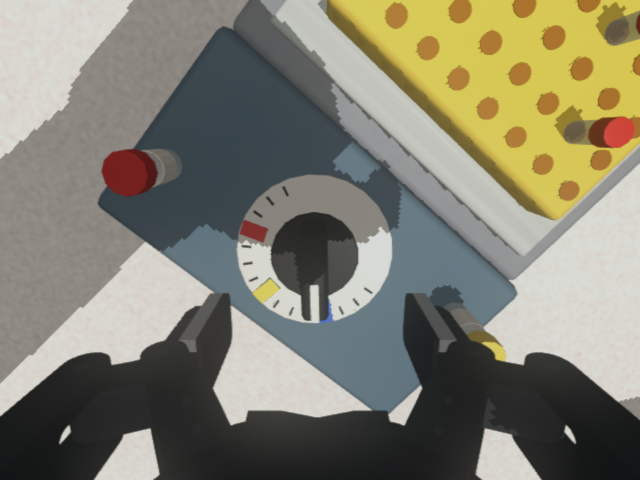

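The wrist view from lower down shows the dial at about (315,249), with the bar midway between the pads. The yellow vial is well outside the right finger. Checking the centre again.

```bash
python3 - <<'E'
from h import *
a=cv2.imread('pics/wrist2.png')[165:335,225:405]; cv2.imwrite('pics/w2z.png',cv2.resize(a,None,fx=4,fy=4,interpolation=cv2.INTER_CUBIC))
E
```

```text
(no output)
```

View pics/w2z.png

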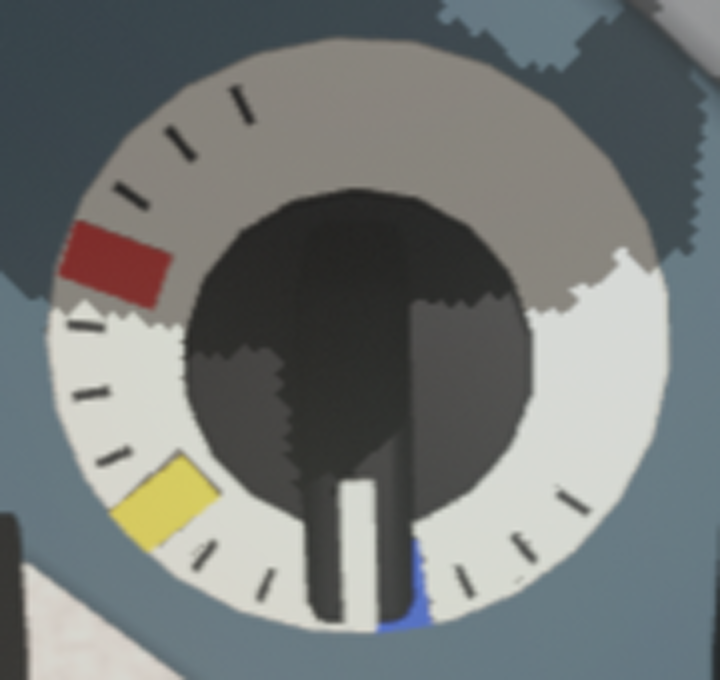

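```bash
python3 - <<'E'
from h import *
c=dict(np.load('pics/wrist2.npz'));c1=dict(np.load('pics/wrist1.npz'))
Z=lambda x,y:(225+(x+.5)/4-.5,165+(y+.5)/4-.5)
Z1=lambda x,y:(240+(x+.5)/4-.5,160+(y+.5)/4-.5)
for z in(.066,.069,.072):
    P=np.array([onz(c,*Z(*p),z) for p in[(48,340),(370,38),(490,65),(560,105),(668,320),(655,430),(575,550),(430,627),(310,630),(240,610),(110,515),(60,420),(85,190),(190,88)]])[:,:2]
    A=np.c_[2*P,np.ones(len(P))];s=np.linalg.lstsq(A,(P**2).sum(1),rcond=None)[0];r=np.sqrt(s[2]+s[0]**2+s[1]**2)
    print(z,'centre',s[:2],'r',r,'res',np.abs(np.linalg.norm(P-s[:2],axis=1)-r).max())
    ang=lambda v:np.degrees(np.arctan2(v[1],v[0]))
    for n,p in(('yel',(165,502)),('red',(115,265))):
        q=onz(c,*Z(*p),z)[:2]-s[:2];print(n,ang(q),np.linalg.norm(q))
a=onz(c,*Z(357,482),.113);b=onz(c,*Z(360,622),.113);print('line',a,b,ang((b-a)[:2]),ang(b[:2]-s[:2]))
print('line end tri',tri(c,Z(360,622),c1,Z1(316,499)),'yel',tri(c,Z(165,502),c1,Z1(158,424)))
E
```

```text
0.066 centre [ 0.54436122 -0.02050417] r 0.0472790234575408 res 0.00039037351158416334
yel 176.14365377043433 0.03903857761796794
red 116.56061878066178 0.03888739938249815
0.069 centre [ 0.54503899 -0.01981545] r 0.04662701701641193 res 0.00038499002382612335
yel 176.1436537704342 0.03850021192853562
red 116.56061878066208 0.03835111853272782
0.072 centre [ 0.54571676 -0.01912672] r 0.045975010575284206 res 0.0003796065360671813
yel 176.14365377043475 0.03796184623910283
red 116.56061878066198 0.037814837682956785
line [ 0.54350471 -0.0217015   0.113     ] [ 0.53089957 -0.03578881  0.113     ] -131.82175002960614 -131.64590549740143
line end tri [ 0.52970448 -0.03682294  0.11003347] yel [ 0.50677606 -0.01701052  0.06949141]
```

{"op": "apply_moves", "data": {
  "targets": [-0.05,0.07,-0.7,0,0,0.1,0.7,-0.05,0.07,-1.4,0,0,0.1,0.6,-0.05,0.07,-1.95,0,0,0.1,0.5,-0.05,0.07,-1.95,0,0,0.1,0.5,-0.05,0.07,-1.95,0,0,0.1,0.5],
  "newtons": 30
}}

```text
time: 3.55
ee_pos: [0.5452, -0.0201, 0.0841]
tcp_rot: [179.9, -0.0, 47.8]
wrist_force: [-0.1, 0.5, -0.1]
opening: 0.0427
```

{"op": "apply_moves", "data": {
  "targets": [0,0,0,0,0,0,0.3,0,0,0,0,0,0,0.1,0,0,0,0,0,0,0,0,0,0,0,0,0,0,0,0,0,0,0,0,0],
  "newtons": 30
}}

```text
time: 4.05
ee_pos: [0.5458, -0.0203, 0.0843]
tcp_rot: [179.9, -0.1, 47.8]
wrist_force: [1.6, -3.1, 7.1]
opening: 0.0137
```

```bash
python3 - <<'E'
from h import *
c=snap('wrist','wrist3');o=bot.get_obs();print(o['ee_pos'],o['tcp_rot'],o['time'],o['wrist_force'],o['torque'],o['opening'])
E
```

```text
[ 0.5457882  -0.0202618   0.08425497] [ 1.79856155e+02 -8.30502499e-02  4.78264923e+01] 4.1 [ 1.49457399 -2.36082722  5.37553721] [-0.41910174 -0.25533665  0.00562583] 0.013556585558983137
```

View pics/wrist3.png

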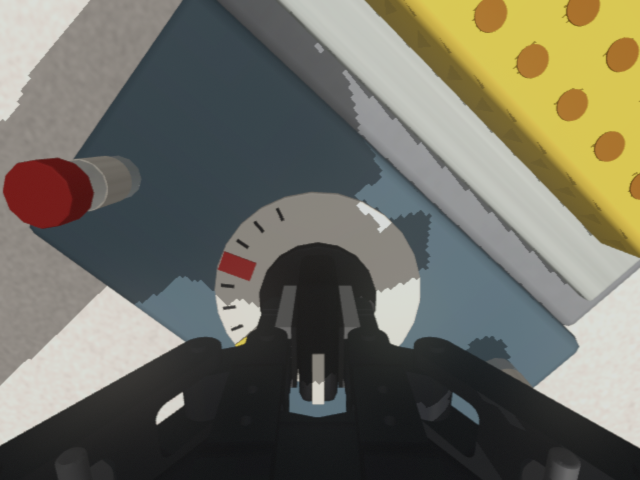

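Gripped: the opening is 13.6 mm, matching the 14 mm bar. Turning clockwise by about 52°.

{"op": "apply_moves", "data": {
  "targets": [0,0,0,0,0,-1,0,0,0,0,0,0,-2,0,0,0,0,0,0,-3,0,0,0,0,0,0,-4,0,0,0,0,0,0,-4.5,0]
}}

```text
time: 4.6
ee_pos: [0.5462, -0.0209, 0.0843]
tcp_rot: [179.8, -0.2, 20.6]
wrist_force: [4.0, -5.2, 5.5]
opening: 0.0133
```

{"op": "apply_moves", "data": {
  "targets": [0,0,0,0,0,-1,0,0,0,0,0,0,-2,0,0,0,0,0,0,-3,0,0,0,0,0,0,-4.1,0,0,0,0,0,0,-4.1,0]
}}

```text
time: 5.1
ee_pos: [0.5463, -0.023, 0.0845]
tcp_rot: [-179.0, -0.3, -2.8]
wrist_force: [6.4, 29.9, 4.4]
opening: 0.0133
```

```bash
python3 - <<'E'
from h import *
c=snap('wrist','wrist4');c=snap('top','top4');o=bot.get_obs();print(o['ee_pos'],o['tcp_rot'],o['time'],o['wrist_force'],o['torque'],o['opening'])
a=cv2.imread('pics/top4.png')[150:290,230:420]; cv2.imwrite('pics/top4z.png',cv2.resize(a,None,fx=4,fy=4,interpolation=cv2.INTER_CUBIC))
E
```

```text
[ 0.54632292 -0.02293024  0.08445033] [-179.0320243    -0.247962     -2.85026427] 5.2 [ 4.46999    27.44446108  5.4418435 ] [ 5.65457829 -1.21690504 -0.01545674] 0.013598920772747533
```

View pics/wrist4.png

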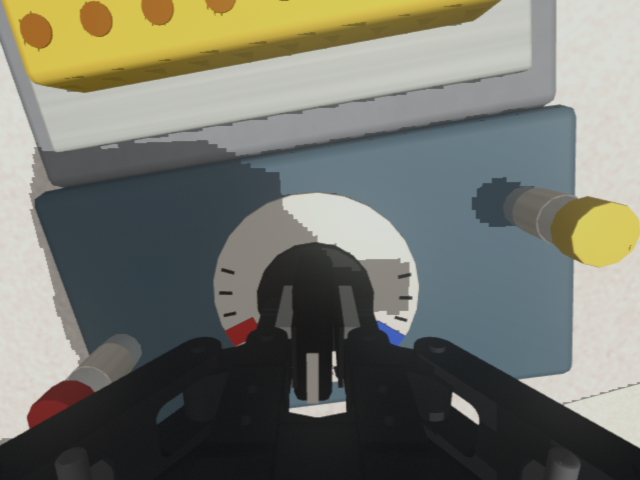

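View pics/top4z.png

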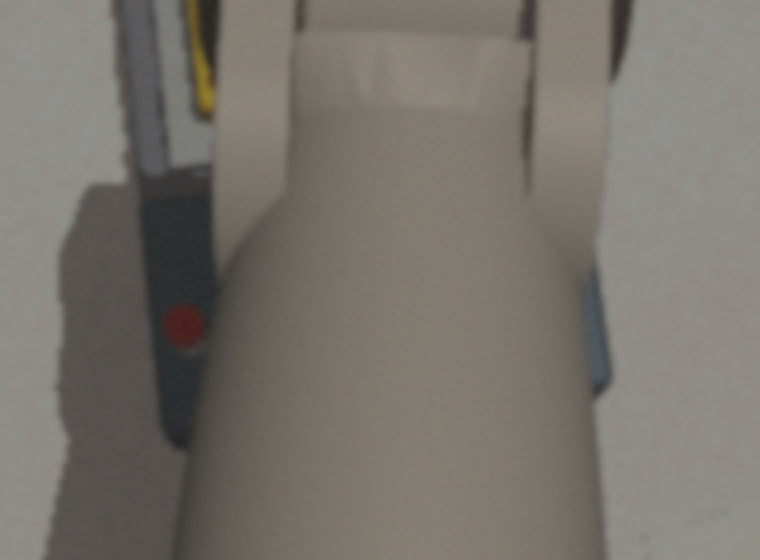

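```bash
python3 - <<'E'
from h import *
o=bot.get_obs();print(o['q'],o['joint_efforts'],o['ee_pos'])
E
```

```text
[ -2.90803689   3.95908339  -7.2448616   78.54906925   0.96822523
 179.94221968] [-15.76835632 -48.0733037   41.80663347   1.98170431  -7.71434963
  -0.10799257] [ 0.54632292 -0.02293024  0.08445033]
```

Joint 6 has reached its limit (179.9°), which explains the 27 N side force. The pointer is now about at the mark. I relieve the load, release, lift, turn the tool half round so there is turning room both ways, and regrip.

{"op": "apply_moves", "data": {
  "targets": [0,0,0,0,0,0.3,0,0,0,0,0,0,0.3,0.3,0,0,0,0,0,0.3,0.5,0,0,0,0,0,0.3,0.5]
}}

```text
time: 5.6
ee_pos: [0.5442, -0.0281, 0.0828]
tcp_rot: [-179.7, 0.0, -1.3]
wrist_force: [-0.0, 0.1, 0.0]
opening: 0.0427
```

{"op": "apply_moves", "data": {
  "targets": [0,0,0.6,0,0,0,0.5,0,0,1.4,0,0,0,0.5,0,0,2.2,0,0,0.5,0.5,0,0,2.2,0,0,1.5,0.5,0,0,2.2,0,0,2.8,0.5]
}}

```text
time: 6.1
ee_pos: [0.5447, -0.0284, 0.1497]
tcp_rot: [-179.7, -0.1, 15.8]
wrist_force: [-0.1, -0.1, -1.0]
opening: 0.0427
```

```bash
python3 - <<'E'
from h import *
c=snap('wrist','wrist5');o=bot.get_obs();print(o['ee_pos'],o['tcp_rot'],o['time'],o['wrist_force'],o['torque'],o['opening'])
E
```

```text
[ 0.54442796 -0.02833965  0.14913368] [-1.79675605e+02 -1.50421799e-02  1.62704473e+01] 6.15 [ 0.43041191 -0.86358775 -0.31817532] [-0.00733414  0.03452699  0.05184575] 0.04249134704295589
```

View pics/wrist5.png

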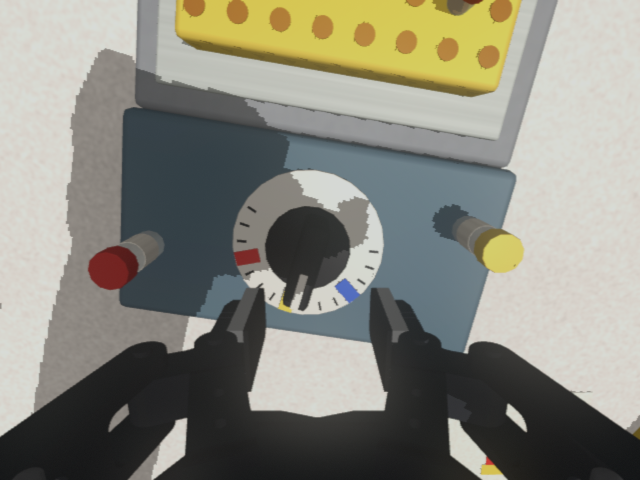

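The knob is near the mark: bar end at (296,300), with the yellow mark peeking out at (285,303). The vials are untouched. Turning the tool half round now.

{"op": "apply_moves", "data": {
  "targets": [0,0,0,0,0,1.3,0.6,0,0,0,0,0,2.6,0.6,0,0.1,0,0,0,3.9,0.6,0,0.2,0,0,0,5.2,0.6,0,0.27,0,0,0,6.5,0.6]
}}

```text
time: 6.65
ee_pos: [0.5441, -0.0201, 0.1485]
tcp_rot: [-179.6, 0.0, 54.7]
wrist_force: [0.6, -0.0, 0.8]
opening: 0.0508
```

{"op": "apply_moves", "data": {
  "targets": [0,0,0,0,0,1.3,0.6,0,0,0,0,0,2.6,0.6,0,0,0,0,0,3.9,0.6,0,0,0,0,0,5.2,0.6,0,0,0,0,0,6.5,0.6]
}}

```text
time: 7.15
ee_pos: [0.5441, -0.0202, 0.1485]
tcp_rot: [-179.6, 0.0, 93.7]
wrist_force: [0.2, 0.3, 0.2]
opening: 0.051
```

{"op": "apply_moves", "data": {
  "targets": [0,0,0,0,0,1.3,0.6,0,0,0,0,0,2.6,0.6,0,0,0,0,0,3.9,0.6,0,0,0,0,0,5.2,0.6,0,0,0,0,0,6.5,0.6]
}}

```text
time: 7.65
ee_pos: [0.5442, -0.0202, 0.1485]
tcp_rot: [-179.6, -0.0, 132.7]
wrist_force: [-0.2, -0.1, 0.6]
opening: 0.0513
```

{"op": "apply_moves", "data": {
  "targets": [0,0,0,0,0,1.3,0.6,0,0,0,0,0,2.6,0.6,0,0,0,0,0,3.9,0.6,0,0,0,0,0,5.2,0.6,0,0,0,0,0,6.5,0.6]
}}

```text
time: 8.15
ee_pos: [0.5442, -0.0201, 0.1485]
tcp_rot: [-179.6, -0.0, 171.7]
wrist_force: [0.5, 0.2, 1.0]
opening: 0.0514
```

{"op": "apply_moves", "data": {
  "targets": [0,0,0,0,0,0.6,0.6,0,0,0,0,0,0.6,0.6,0,0,0,0,0,0.6,0.6]
}}

```text
time: 8.45
ee_pos: [0.5442, -0.02, 0.1486]
tcp_rot: [-179.6, -0.0, 174.9]
wrist_force: [-0.6, -0.3, -0.1]
opening: 0.0515
```

```bash
python3 - <<'E'
from h import *
c=snap('wrist','wrist6');o=bot.get_obs();print(o['q'],o['ee_pos'],o['tcp_rot'],o['time'],o['wrist_force'],o['torque'],o['opening'])
a=cv2.imread('pics/wrist6.png')[130:330,210:430]; cv2.imwrite('pics/w6z.png',cv2.resize(a,None,fx=3,fy=3,interpolation=cv2.INTER_CUBIC))
E
```

```text
[-1.9221097   3.38723826 -0.74498847 85.89575639 -0.34669608  3.12685019] [ 0.54429988 -0.01999205  0.14869359] [-1.79652294e+02 -9.03043691e-03  1.74951097e+02] 8.5 [0.22158261 0.27648876 0.11256848] [ 0.03475692  0.02114064 -0.00642485] 0.05119896406455229
```

View pics/wrist6.png

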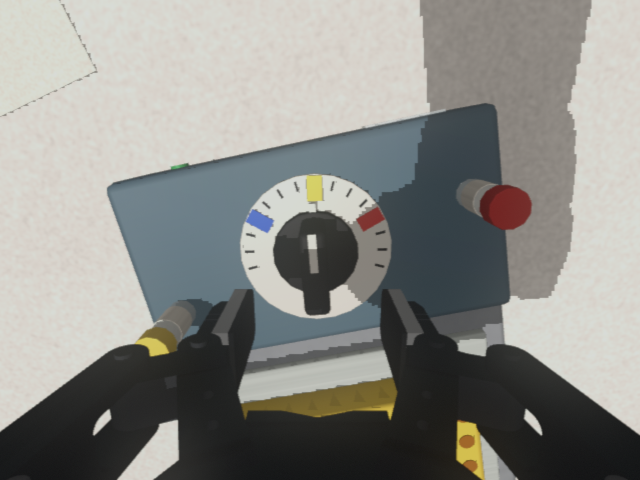

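View pics/w6z.png

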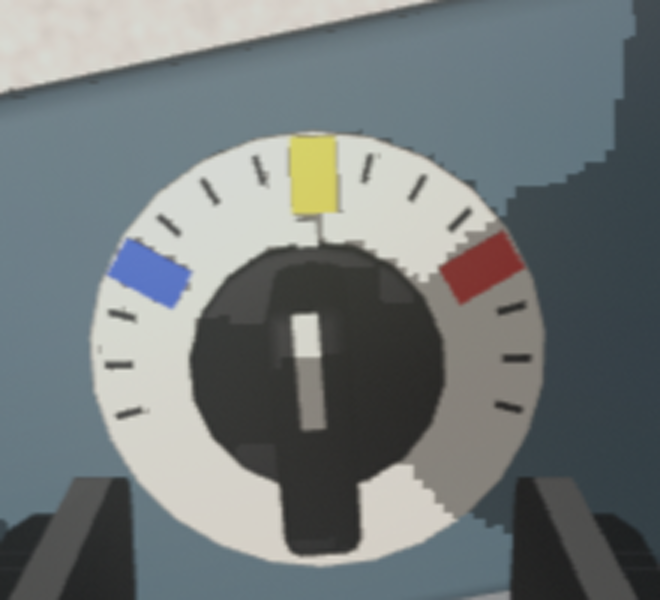

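Now the yellow mark shows at (314,188), the white line at (312,235)–(314,273), and the dial centre is near (316,246). The pointer is very close to the mark.

```bash
python3 - <<'E'
from h import *
c=dict(np.load('pics/wrist6.npz'))
Z=lambda x,y:(210+(x+.5)/3-.5,130+(y+.5)/3-.5)
z=.069
P=np.array([onz(c,*Z(*p),z) for p in[(92,350),(315,132),(200,165),(440,168),(500,215),(545,345),(525,430),(455,517),(320,567),(210,535),(130,460)]])[:,:2]
A=np.c_[2*P,np.ones(len(P))];s=np.linalg.lstsq(A,(P**2).sum(1),rcond=None)[0];r=np.sqrt(s[2]+s[0]**2+s[1]**2)
print('centre',s[:2],'r',r,'res',np.abs(np.linalg.norm(P-s[:2],axis=1)-r).max())
ang=lambda v:np.degrees(np.arctan2(v[1],v[0]))%360
for n,p in(('yel',(314,174)),('red',(482,267)),('blue',(149,273)),('tip?',(318,240))):
    q=onz(c,*Z(*p),z)[:2]-s[:2];print(n,ang(q),np.linalg.norm(q))
b=onz(c,*Z(305,315),.113);a=onz(c,*Z(313,430),.113);print('line',a,b,ang((b-a)[:2]),ang(b[:2]-s[:2]))
q=onz(c,*Z(321,552),.113);print('bar back end',q,ang(b-q),np.linalg.norm(b-q), 'mid',(b+q)/2)
E
```

```text
centre [ 0.54390414 -0.01968864] r 0.04611457976183312 res 0.0009408507561496915
yel 176.25901157627715 0.03798381926678448
red 115.53694269021 0.038013757766000314
blue 236.9756243601403 0.0385730453217064
tip? 175.2013417961141 0.024833572555401088
line [ 0.54260654 -0.02018597  0.113     ] [ 0.52266954 -0.01966694  0.113     ] 178.50872106556835 179.9414414967672
bar back end [ 0.56507203 -0.02085475  0.113     ] 178.39539879924902 0.04241912672430089 mid [ 0.54387078 -0.02026085  0.113     ]
```

{"op": "apply_moves", "data": {
  "targets": [0,0,-0.8,-0.06,0,0.58,0.5,0,0,-1.6,-0.06,0,0.58,0.5,0,0,-2.15,-0.06,0,0.58,0.4,0,0,-2.15,-0.06,0,0.58,0.3],
  "newtons": 30
}}

```text
time: 8.9
ee_pos: [0.5429, -0.0198, 0.0818]
tcp_rot: [-179.3, -0.2, 178.5]
wrist_force: [-0.4, -0.0, 0.5]
opening: 0.0256
```

{"op": "apply_moves", "data": {
  "targets": [0,0,0,0,0,0,0.2,0,0,0,0,0,0,0,0,0,0,0,0,0,0,0,0,0,0,0,0,0,0,0,0,0,0,0,0],
  "newtons": 30
}}

```text
time: 9.4
ee_pos: [0.5442, -0.0212, 0.0851]
tcp_rot: [-179.2, 0.0, 178.5]
wrist_force: [-2.7, -8.2, -3.1]
opening: 0.0137
```

```bash
cat > st.py <<'E'
from h import *
np.set_printoptions(precision=4,suppress=True)
o=bot.get_obs();print(o['ee_pos'],o['tcp_rot'],'t',o['time'],'F',o['wrist_force'],'M',o['torque'],o['opening'])
E
python3 st.py
```

```text
[ 0.5442 -0.0212  0.0851] [-179.1533    0.0135  178.5123] t 9.4 F [-2.6778 -8.1879 -3.147 ] M [-1.3388  0.5077  0.0158] 0.013668559995787762
```

{"op": "apply_moves", "data": {
  "targets": [0,-0.02,0,0.07,0,-0.1,0,0,-0.04,0,0.14,0,-0.2,0,0,-0.04,0,0.14,0,-0.37,0,0,-0.04,0,0.14,0,-0.37,0,0,-0.04,0,0.14,0,-0.37,0]
}}

```text
time: 9.9
ee_pos: [0.5442, -0.0214, 0.0851]
tcp_rot: [179.9, -0.0, 176.3]
wrist_force: [-3.6, -3.8, 1.6]
opening: 0.0137
```

```bash
python3 st.py
```

```text
[ 0.5442 -0.0214  0.0851] [179.9167  -0.0074 176.3258] t 9.9 F [-3.6054 -3.779   1.604 ] M [-0.7026  1.0084  0.0178] 0.013742838415103879
```

{"op": "apply_moves", "data": {
  "targets": [0,0,0.015,0,0,0,0,0,0,0.03,0,0,0,0,0,0,0.045,0,0,0,0,0,0,0.06,0,0,0,0,0,0,0.06,0,0,0,0]
}}

```text
time: 10.4
ee_pos: [0.5442, -0.0214, 0.0862]
tcp_rot: [179.9, -0.0, 176.3]
wrist_force: [-3.7, -3.5, -3.3]
opening: 0.0133
```

```bash
python3 st.py
```

```text
[ 0.5442 -0.0214  0.0862] [179.9189  -0.0379 176.3414] t 10.4 F [-3.7034 -3.5479 -3.2909] M [-0.8513  0.6255  0.0144] 0.013257462535929068
```

{"op": "apply_moves", "data": {
  "targets": [0,0,0.015,0,0,0,0,0,0,0.03,0,0,0,0,0,0,0.03,0,0,0,0]
}}

```text
time: 10.7
ee_pos: [0.5442, -0.0214, 0.0871]
tcp_rot: [179.9, -0.0, 176.3]
wrist_force: [-2.3, -3.6, -2.3]
opening: 0.0133
```

{"op": "apply_moves", "data": {
  "targets": [0,0,0.015,0,0,0,0,0,0,0.03,0,0,0,0,0,0,0.03,0,0,0,0]
}}

```text
time: 11.0
ee_pos: [0.5442, -0.0214, 0.088]
tcp_rot: [179.9, -0.0, 176.3]
wrist_force: [-2.2, -3.9, -3.8]
opening: 0.0136
```

{"op": "apply_moves", "data": {
  "targets": [0,0,0.015,0,0,0,0,0,0,0.03,0,0,0,0,0,0,0.03,0,0,0,0]
}}

```text
time: 11.3
ee_pos: [0.5442, -0.0214, 0.0888]
tcp_rot: [179.9, -0.0, 176.3]
wrist_force: [-3.6, -3.8, -2.5]
opening: 0.0133
```

```bash
python3 st.py; python3 -c "
from h import *
snap('wrist','wrist7');snap('scene','scene7')
a=cv2.imread('pics/scene7.png')[210:330,250:400]; cv2.imwrite('pics/scene7z.png',cv2.resize(a,None,fx=5,fy=5,interpolation=cv2.INTER_CUBIC))"; python3 st.py
```

```text
[ 0.5442 -0.0214  0.0888] [179.9182  -0.0379 176.3473] t 11.3 F [-3.6199 -3.8067 -2.5121] M [-0.9689  0.6726 -0.0428] 0.01331366003901471
[ 0.5442 -0.0214  0.0888] [179.9183  -0.0367 176.3493] t 11.4 F [-2.2366 -4.3743 -3.7436] M [-0.9062  0.626   0.0139] 0.013703007793908258
```

View pics/wrist7.png

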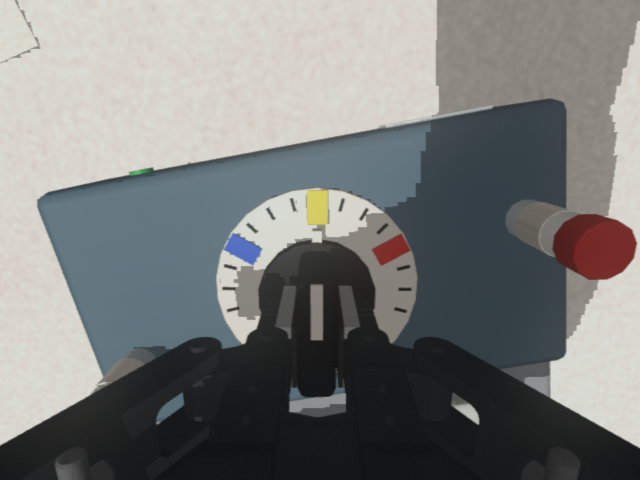

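View pics/scene7z.png

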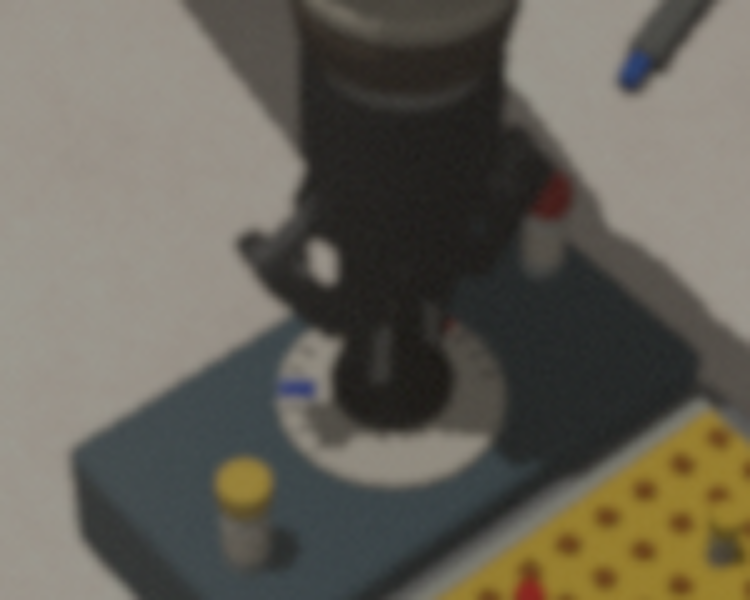

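The pointer lines up with the yellow mark at (317,208–240), and the pull stays at about 3 N after 3.7 mm, which is friction only. The pin seems to be in the slot, so I continue up in small steps.

{"op": "apply_moves", "data": {
  "targets": [0,0,0.015,0,0,0,0,0,0,0.03,0,0,0,0,0,0,0.045,0,0,0,0,0,0,0.045,0,0,0,0]
}}

```text
time: 11.8
ee_pos: [0.5442, -0.0213, 0.0902]
tcp_rot: [179.9, -0.0, 176.4]
wrist_force: [-3.9, -4.0, -3.8]
opening: 0.0136
```

{"op": "apply_moves", "data": {
  "targets": [0,0,0.015,0,0,0,0,0,0,0.03,0,0,0,0,0,0,0.045,0,0,0,0,0,0,0.045,0,0,0,0]
}}

```text
time: 12.2
ee_pos: [0.5442, -0.0214, 0.0915]
tcp_rot: [179.9, -0.0, 176.4]
wrist_force: [-3.8, -4.2, -3.6]
opening: 0.0135
```

{"op": "apply_moves", "data": {
  "targets": [0,0,0.02,0,0,0,0,0,0,0.04,0,0,0,0,0,0,0.06,0,0,0,0,0,0,0.06,0,0,0,0]
}}

```text
time: 12.6
ee_pos: [0.5442, -0.0213, 0.0933]
tcp_rot: [179.9, -0.0, 176.4]
wrist_force: [-4.1, -4.1, -4.3]
opening: 0.0137
```

{"op": "apply_moves", "data": {
  "targets": [0,0,0.02,0,0,0,0,0,0,0.04,0,0,0,0,0,0,0.05,0,0,0,0,0,0,0.05,0,0,0,0]
}}

```text
time: 13.0
ee_pos: [0.5442, -0.0213, 0.0948]
tcp_rot: [179.9, -0.0, 176.4]
wrist_force: [-3.8, -4.5, -4.1]
opening: 0.0135
```

{"op": "apply_moves", "data": {
  "targets": [0,0,0.015,0,0,0,0,0,0,0.03,0,0,0,0,0,0,0.03,0,0,0,0]
}}

```text
time: 13.3
ee_pos: [0.5441, -0.0213, 0.0949]
tcp_rot: [179.9, -0.1, 176.4]
wrist_force: [-0.0, -5.4, -11.6]
opening: 0.0133
```

```bash
python3 st.py; python3 -c "
from h import *
snap('wrist','wrist8');snap('scene','scene8')
a=cv2.imread('pics/scene8.png')[210:330,250:400]; cv2.imwrite('pics/scene8z.png',cv2.resize(a,None,fx=5,fy=5,interpolation=cv2.INTER_CUBIC))"; python3 st.py
```

```text
[ 0.5441 -0.0213  0.0949] [179.9042  -0.0755 176.3746] t 13.3 F [ -0.0423  -5.4284 -11.5661] M [-1.1154  0.0672  0.0634] 0.013272454785907056
[ 0.5442 -0.0213  0.095 ] [179.9056  -0.072  176.375 ] t 13.4 F [  0.1163  -5.4108 -11.1323] M [-1.1437  0.1113 -0.0168] 0.013453322337278252
```

View pics/scene8z.png

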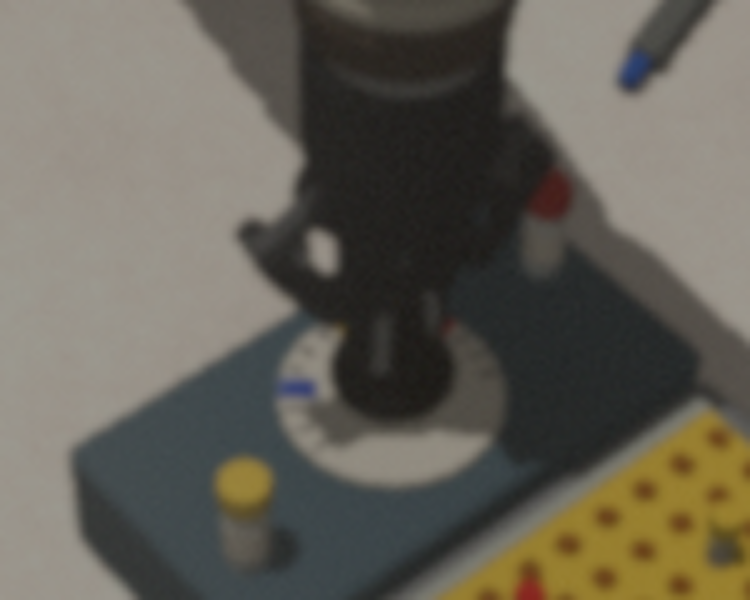

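View pics/wrist8.png

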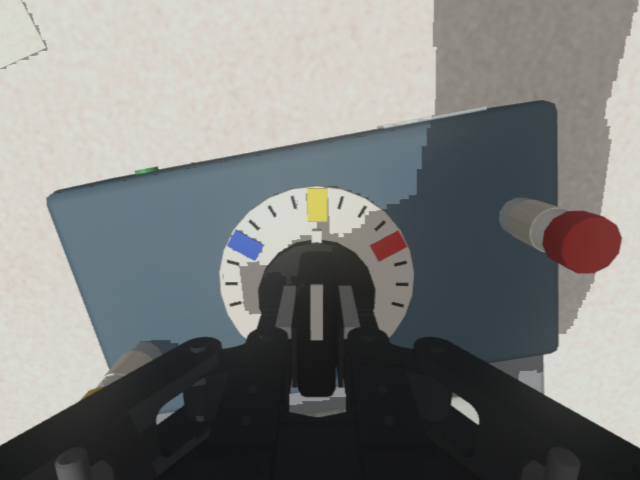

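The force rose to 11.6 N at z = 0.095, a lift of 9.9 mm, so the knob is at its stop. The pointer is still at yellow. I ease the pull, release and rise.

{"op": "apply_moves", "data": {
  "targets": [0,0,-0.02,0,0,0,0,0,0,-0.02,0,0,0,0,0,0,-0.02,0,0,0,0.2,0,0,-0.02,0,0,0,0.4,0,0,-0.02,0,0,0,0.5]
}}

```text
time: 13.9
ee_pos: [0.545, -0.0206, 0.0959]
tcp_rot: [179.8, 0.1, 176.4]
wrist_force: [0.3, 0.6, 0.2]
opening: 0.0422
```

{"op": "apply_moves", "data": {
  "targets": [0,0,0,0,0,0,0.5,0,0,0.5,0,0,0,0.5,0,0,1.2,0,0,0,0.5,0,0,2,0,0,0,0.5,0,0,2.5,0,0,0,0.5]
}}

```text
time: 14.4
ee_pos: [0.5449, -0.021, 0.1731]
tcp_rot: [179.9, 0.1, 176.4]
wrist_force: [1.0, -0.2, 1.2]
opening: 0.0427
```

```bash
python3 st.py; python3 -c "
from h import *
snap('wrist','wrist9');snap('scene','scene9')
a=cv2.imread('pics/scene9.png')[210:330,250:400]; cv2.imwrite('pics/scene9z.png',cv2.resize(a,None,fx=5,fy=5,interpolation=cv2.INTER_CUBIC))"
```

```text
[ 0.5449 -0.021   0.1731] [179.8508   0.1451 176.4031] t 14.4 F [ 0.9983 -0.1774  1.2119] M [-0.0692 -0.0446 -0.0058] 0.042700205821701906
```

View pics/scene9z.png

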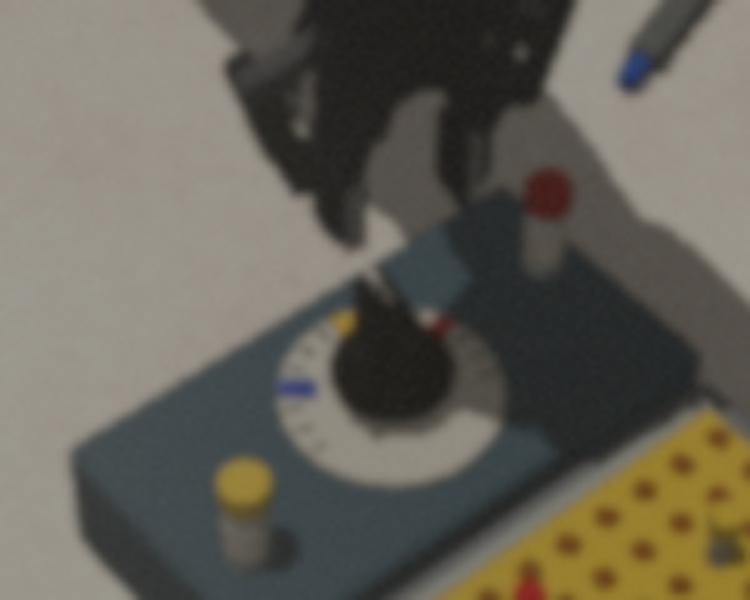

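View pics/wrist9.png

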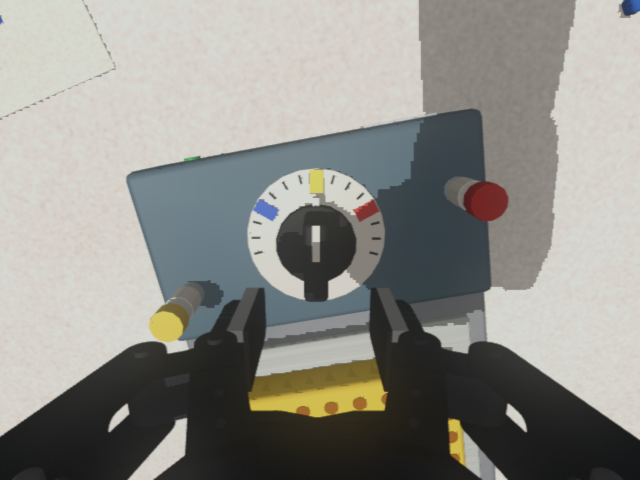

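```bash
python3 - <<'E'
from h import *
a=cv2.imread('pics/wrist9.png')[150:320,230:410]; cv2.imwrite('pics/w9z.png',cv2.resize(a,None,fx=4,fy=4,interpolation=cv2.INTER_CUBIC))
E
```

```text
(no output)
```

View pics/w9z.png

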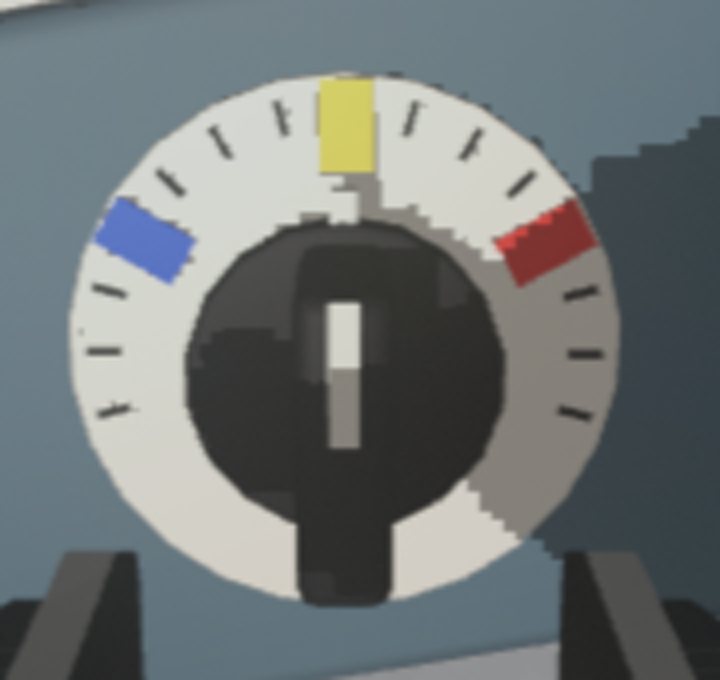

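```bash
python3 - <<'E'
from h import *
c=dict(np.load('pics/wrist9.npz'));Z=lambda x,y:(230+(x+.5)/4-.5,150+(y+.5)/4-.5)
ang=lambda v:np.degrees(np.arctan2(v[1],v[0]))%360
l=onz(c,*Z(344,303),.123)-onz(c,*Z(344,447),.123);print('pointer',ang(l))
P=np.array([onz(c,*Z(*p),.069) for p in[(70,340),(345,73),(619,340),(180,545),(245,582),(520,543),(580,470)]])[:,:2]
s=np.linalg.lstsq(np.c_[2*P,np.ones(len(P))],(P**2).sum(1),rcond=None)[0][:2]
print('yellow',ang(onz(c,*Z(347,127),.069)[:2]-s),s)
# height from disc width (calibrated by wrist6) 
for z in(.077,.087): print(z,np.linalg.norm(onz(c,*Z(185,370),z)-onz(c,*Z(503,370),z)))
c6=dict(np.load('pics/wrist6.npz'));Y=lambda x,y:(210+(x+.5)/3-.5,130+(y+.5)/3-.5)
print('before',np.linalg.norm(onz(c6,*Y(190,360),.077)-onz(c6,*Y(444,360),.077)))
print(bot.job_done())
E
```

```text
pointer 176.32322790451062
yellow 175.9875072697068 [ 0.54382061 -0.01983364]
0.077 0.05225282381153881
0.087 0.05005141022876285
before 0.05020982208155033
the job is handed in; nothing more can be done
None
```

The knob is turned to the yellow mark and pulled out to its stop, and I let go. The job was handed in at about 14.5 s; it reports no verdict.

- **Turning:** I gripped the bar and turned it about 50° clockwise. Joint 6 hit its 180° limit just short of the mark, which put a side force of up to 30 N on the wrist. I eased that off, let go, turned the tool half round and gripped again. Then I set the pointer to the mark.
- **Pulling:** The knob came out with a steady 3–4 N, which is only its friction. The slot was right at the mark, so no feeling to and fro was needed. The force rose to about 11.6 N only at 9.9 mm of lift, at the stop.
- **Last checks after letting go:**
  - The pointer measures 176.3° and the yellow mark 176.0°.
  - The disc's apparent width fits 10 mm of lift (50.1 mm at the raised height, against 50.2 mm before the pull).
  - The wrist force was about zero, and the gripper was clear above the knob.
  - Both vials look unmoved in the pictures. I did not measure them again, nor check the other things on the bench.
- **Not seen or not in agreement:**
  - The green sleeve could not be seen from either camera.
  - The position of the knob's axis differed by 1–2 mm between cameras, within the stated calibration.

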